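# Put the rework kit back into its cradles

### The arm

A 6-joint arm with a two-finger parallel gripper is mounted at the origin on a cart in front of the work surface, level with it; the furniture and walls round the work are solid. World frame = base frame: x ahead of the robot, y to its left, z up, the work surface at z = 0. Lengths are in m, angles in rad, forces in N, time in s.
With the tool pointing down it reaches from about 0.375 to 0.925 m from the base axis. Payload 5.7 kg.
Tool frame: the origin (TCP) lies at the very end of the fingers, on their centre line; the grasp point (between the pads) lies 19 mm behind it (robot.tcp_to_grasp is the distance from the TCP to the grasp point, in m); z points along the fingers, y is the line along which they close (so a half turn about z gives the same grasp; the last joint's range is limited). The gripper opens to 85 mm and grips with 20 to 120 N. Pads are 22 mm wide; open, the fingers measure 114 mm over their backs; the gripper's body (76 mm by 85 mm) begins 54 mm behind the grasp point. The pads swing forward as they close: fully open they stand 13 mm farther back than shut.
Start: joints at [1.049, 0.359, 1.51, -0, 1.272, -0.115], TCP at [0.237, 0.551, 0.231] pointing down, gripper open.
Joint ranges: [-2.97, 2.97], [-1.01, 2.36], [0.21, 2.38], [-0.96, 4.11], [0.2, 2.71], [-2.98, 2.98]. Speed limits (rad/s): [2.39, 2.39, 3.14, 3.14, 3.14, 3.14].

### API

Orientations are given as a unit quaternion [x, y, z, w].
In Python, from cell import robot gives the robot as it stands.
- The arm moves only by the shell command python3 -m jog 'ROWS' [OPENING] [FORCE]. ROWS is JSON, a list of rows, each a list of 4 numbers: the shift along the tool's x, y, z in mm, then the turn about the tool's z in degrees. A call has 1 to 5 rows; each row is the pose to reach, as a shift and turn from the pose commanded when the call began, along the tool's axes at that moment; what a row does not reach only later rows make up. A row lasts 1/12 s, in which the tool goes at most 41.7 mm and 7.16 degrees, less where a joint would pass 70% of its speed; a pose out of reach is approached as far as the arm can. A call with a gripper value outside its range is refused whole. OPENING is the gripper's target within -1 to 1 (fully open at 1, half-way at 0, shut at -1), set as the call begins (- or left out, the last holds). The fingers move at their own pace and stop on an object; FORCE is the grip in N (left out, the last holds). Time passes only in rows, so rows that repeat a pose let the fingers close. It gives the time, the measured TCP pose, the force, the opening and the grip force at its end, in the units of the state.
- robot.read_state(): the state, without advancing time (a new reading comes with each control period).
- robot.read_camera(name): name is "scene" or "top" or "wrist"; returns the picture (400x640x3 uint8, blue, green, red); there is no depth.
- robot.get_calibration(name): a dict with "fx", "fy", "cx", "cy" (pixels), "origin" and "rotation" of the camera in the world. Camera axes: x right, y down, z forward; pixel columns grow to the right and rows downward; lengths in m; the calibration is good to about 2 mm. A picture is of the moment at which its call begins: read the wrist's pose just before it. get_calibration takes no time and is no camera call; for the wrist camera it gives the pose at the moment of the call.
- robot.sign_off(): hands the job in; it is judged then, once.
Trained networks look in the newest picture that a camera, given by its name, has taken for a name from the list of things; names that differ only in an ending like _2 or _b are one class to them, and where a whole thing is asked for, a point or a joint stands for the part that bears it (a point fixed in the world has none). Each returns a list of dicts, best first, with "score" (0 to 1); they miss things now and then, are a little off and sometimes report something else, mostly with a low value. They report only what shows in the picture. A call takes as long as a camera call. They do not tell look-alikes from the thing itself.
- robot.look_for(thing, camera): "xy" ([column, row] as shares, 0 to 1, of the picture: columns of its width, rows of its height, amid what is visible of it).
- robot.landmark_of(thing, camera): "xy" ([column, row] as shares, 0 to 1, of the picture: columns of its width, rows of its height: a listed point, or the origin of a listed thing).
The state is a dict: "time_s": time; "joint_positions": joint angles; "joint_vel": joint speeds; "tau": joint torques, N m; "position": TCP position; "ee_rot": TCP orientation; "wrist_force": force on the tool from outside, world axes, zero at the start; "moment": the same for the moment, N m; "grip_width": opening from 0.0 (shut) to 1.0 (fully open); "grip_force": force on a finger pad.
Only numpy, scipy, OpenCV 4.12 (cv2) and the standard library are available. Lean on these libraries where they do the work, as an engineer would, in place of code of your own. Each camera call takes 0.05 s, during which the arm holds its last target. There are 200 camera calls.

### The job

Put the rework kit away, each piece flat inside the grey holder made for it: the desoldering pump in the longest cradle, the small screwdriver in the middle-length one, the marker in the shortest (any order, either way round), and the small red-labelled tin upright inside the round rim. Leave the yellow reel of braid and the bare jar lid where they lie.

Things in the scene. Friction and masses are not known exactly. Their poses are not given: they have to be found in the camera images.
- desolder_pump_mid (a point): the desoldering pump: blue pen-shaped tool with a white tip, the longest loose tool, 190 mm long, barrel 20 mm thick, lying on the bench; 60 g. This point is on its axis at mid-length (about 10 mm above what it lies on); y runs along its length. Grip it across the barrel at the middle; it may roll when pushed
- screwdriver_mid (a point): the small screwdriver, 119 mm long, lying on the bench: blue handle 13 mm thick, 50 mm long, steel blade 3 mm thick; 20 g. This point is on its axis at mid-length (about 6 mm above what it lies on); y points along it to the handle end: the handle spans y = +10 to +60 mm, centre of mass at +30 mm: grip there, across the handle
- marker_mid (a point): the marker pen, white hexagonal barrel with a black cap, 90 mm long, 17 mm across, 15 mm high, lying on the bench; 14 g. This point is on its axis at mid-length (about 7 mm above what it lies on); y runs along its length. Grip it across the middle
- tip_tin: small round tin of bare metal with a red label on its top, 39 mm in diameter, 17 mm high, standing flat; 30 g. Origin: centre of its underside, z up. It may stand at the right, near the fixed black fume hose, whose mouth hangs 40 mm above the bench at x = 0.52 m and beyond, y = -0.22 to -0.13 m: pass in front of it. A fixed lamp head hangs farther right, round x = 0.53, y = -0.40 m
- long_cradle: the longest of three grey cradles, for the desoldering pump: 220 x 50 mm outside, 212 x 42 mm inside. Base plate 4 mm thick; at each end a U-shaped wall 4 mm thick, top 12 mm above the bench, cheeks reaching 18 mm in; between the cheeks the long sides are open for fingers. Origin: centre of underside; x along its length, z up. Fixed; runs roughly away from the robot
- middle_cradle: the grey cradle of middle length, for the screwdriver: 150 x 44 mm outside, 142 x 36 mm inside. Base plate 4 mm thick; at each end a U-shaped wall 4 mm thick, top 12 mm above the bench, cheeks reaching 18 mm in; between the cheeks the long sides are open for fingers. Origin: centre of underside; x along its length, z up. Fixed; runs roughly away from the robot
- short_cradle: the shortest of three grey cradles, for the marker: 120 x 48 mm outside, 112 x 40 mm inside. Base plate 4 mm thick; at each end a U-shaped wall 4 mm thick, top 12 mm above the bench, cheeks reaching 18 mm in; between the cheeks the long sides are open for fingers. Origin: centre of underside; x along its length, z up. Fixed; runs roughly away from the robot
- round_nest: square grey plate 74 x 74 mm, 4 mm thick, with a round rim 62 mm in inner diameter, 4 mm thick, its top 9 mm above the bench, for the tin. Origin: centre of its underside, z up. Fixed to the bench
- braid_reel: flat yellow round reel of desoldering braid, 41 mm in diameter, 9 mm high, lying loose on the bench; a bystander. Origin: centre of its underside
- jar_lid: flat bare-metal screw lid without a label, 50 mm in diameter, 9 mm high, lying loose on the bench; a bystander. Origin: centre of its underside
There are look-alikes about, which are no part of the job. What is shaped like the middle_cradle but pink is not meant.

How it is judged:
By the outcome, as a careful person would: the job done as asked, in the order asked, and still so for the second after the job is handed in, with the robot touching nothing.
It also fails if it takes over 93 s, if anything falls off the work surface, if the arm or the gripper's body presses on something with over 40 N, if the wrist force passes 120 N, or if a joint passes its speed limit or range.

## Working session

There is one attempt and no reset: what is moved stays moved. The work goes in short steps, Python scripts to look and compute and a shell command to move; the robot and the scene stay as the last step left them, time stands still between calls to the robot, and variables do not carry over. Pictures are saved under pics/ and viewed, at most 14 in all, crops included, and the job is handed in when it is done.

```bash
ls; mkdir -p pics; cat > h.py <<'E'
import numpy as np, cv2
from cell import robot
from scipy.spatial.transform import Rotation as R
def ray(cam,uv,z,cal=None):
    c=cal or robot.get_calibration(cam)
    d=np.array(c["rotation"])@np.array([(uv[0]-c["cx"])/c["fx"],(uv[1]-c["cy"])/c["fy"],1])
    o=np.array(c["origin"]); return o+d*(z-o[2])/d[2]
def proj(cam,p,cal=None):
    c=cal or robot.get_calibration(cam)
    q=np.array(c["rotation"]).T@(np.array(p)-np.array(c["origin"]))
    return np.array([c["fx"]*q[0]/q[2]+c["cx"],c["fy"]*q[1]/q[2]+c["cy"]])
def snap(cam,name):
    im=robot.read_camera(cam); cv2.imwrite(f"pics/{name}.png",im); return im
def rel(p,z=None):
    "tool-frame shift in mm to world point p (TCP)"
    s=robot.read_state(); return np.round(R.from_quat(s["ee_rot"]).inv().apply(np.array(p)-s["position"])*1000,1)
E
python3 - <<'E'
from h import *
print(robot.read_state())
Z=dict(desolder_pump_mid=.01,screwdriver_mid=.006,marker_mid=.007,tip_tin=0,long_cradle=0,middle_cradle=0,short_cradle=0,round_nest=0,braid_reel=0,jar_lid=0)
for cam in("top","scene"):
    snap(cam,cam+"0")
    c=robot.get_calibration(cam); print(cam,c)
    for t in Z:
        for r in robot.landmark_of(t,cam)[:3]:
            uv=np.array(r["xy"])*[640,400]; print(t,round(r["score"],2),uv.round(),ray(cam,uv,Z[t],c).round(3))
E
```

```text
pics
{'time_s': 0.0, 'joint_positions': array([ 1.04889857e+00,  3.59507399e-01,  1.51144228e+00, -7.56368899e-07,
        1.27250782e+00, -1.15113980e-01]), 'joint_vel': array([-0.00173016,  0.00183264,  0.00077361,  0.00135613,  0.002556  ,
       -0.00048036]), 'tau': array([ 7.63680109e-04, -5.27606821e+01, -2.78624225e+01, -4.61629838e-05,
        1.30925668e-02, -2.44618184e-05]), 'position': array([0.23706435, 0.55043213, 0.23044842]), 'ee_rot': array([ 2.01992259e-01,  9.79386674e-01, -8.85640159e-04, -2.91643389e-04]), 'wrist_force': array([-0.11837205, -0.26219413, -0.24866033]), 'moment': array([-0.05779897,  0.0217168 , -0.02269527]), 'grip_force': 0.0, 'grip_width': 1.0014295972834248}
top {'fx': 500.5344968757818, 'fy': 500.5344968757818, 'cx': 319.2157712023588, 'cy': 206.25504325872802, 'origin': array([0.41208636, 0.1869777 , 1.5588677 ]), 'rotation': array([ 0.715116  , -0.69755334,  0.03082122, -0.03284039])}Traceback (most recent call last):
  File "<stdin>", line 9, in <module>
  File "h.py", line 6, in ray
    d=np.array(c["rotation"])@np.array([(uv[0]-c["cx"])/c["fx"],(uv[1]-c["cy"])/c["fy"],1])
      ~~~~~~~~~~~~~~~~~~~~~~~^~~~~~~~~~~~~~~~~~~~~~~~~~~~~~~~~~~~~~~~~~~~~~~~~~~~~~~~~~~~~~
ValueError: matmul: Input operand 1 has a mismatch in its core dimension 0, with gufunc signature (n?,k),(k,m?)->(n?,m?) (size 3 is different from 4)
```

```bash
sed -i 's/np.array(c\["rotation"\])/R.from_quat(c["rotation"]).as_matrix()/' h.py
python3 - <<'E'
from h import *
Z=dict(desolder_pump_mid=.01,screwdriver_mid=.006,marker_mid=.007,tip_tin=0,long_cradle=0,middle_cradle=0,short_cradle=0,round_nest=0,braid_reel=0,jar_lid=0)
for cam in("top","scene"):
    im=snap(cam,cam+"1")
    c=robot.get_calibration(cam); print(cam,c["origin"])
    for t in Z:
        for r in robot.landmark_of(t,cam)[:3]:
            uv=np.array(r["xy"])*[640,400]; print(t,round(r["score"],2),uv.round(),ray(cam,uv,Z[t],c).round(3))
E
```

```text
top [0.41208636 0.1869777  1.5588677 ]
desolder_pump_mid 0.65 [364. 215.] [0.527 0.052 0.01 ]
screwdriver_mid 0.67 [389. 232.] [ 0.479 -0.024  0.006]
marker_mid 0.74 [412. 244.] [ 0.442 -0.098  0.007]
tip_tin 0.58 [365. 169.] [0.674 0.053 0.   ]
long_cradle 0.96 [250. 221.] [0.501 0.408 0.   ]
long_cradle 0.19 [365. 170.] [0.672 0.051 0.   ]
middle_cradle 0.96 [194. 230.] [0.47  0.581 0.   ]
middle_cradle 0.8 [278. 225.] [0.49  0.321 0.   ]
short_cradle 0.87 [335. 216.] [0.524 0.144 0.   ]
round_nest 0.65 [307. 227.] [0.486 0.231 0.   ]
jar_lid 0.58 [447. 257.] [ 0.405 -0.208  0.   ]
scene [-0.26416678 -0.77591682  0.61877331]
desolder_pump_mid 0.65 [349. 226.] [0.515 0.051 0.01 ]
screwdriver_mid 0.45 [356. 245.] [ 0.471 -0.024  0.006]
marker_mid 0.51 [368. 261.] [ 0.443 -0.092  0.007]
tip_tin 0.48 [392. 206.] [0.699 0.079 0.   ]
long_cradle 0.73 [263. 190.] [0.48  0.381 0.   ]
middle_cradle 0.8 [223. 172.] [0.458 0.571 0.   ]
middle_cradle 0.62 [277. 197.] [ 0.484  0.317 -0.   ]
short_cradle 0.57 [326. 215.] [ 0.523  0.15  -0.   ]
round_nest 0.71 [295. 208.] [0.485 0.233 0.   ]
round_nest 0.62 [348. 224.] [0.533 0.073 0.   ]
round_nest 0.43 [278. 200.] [0.475 0.299 0.   ]
braid_reel 0.65 [347. 228.] [0.518 0.059 0.   ]
braid_reel 0.44 [362. 198.] [ 0.671  0.165 -0.   ]
jar_lid 0.61 [394. 296.] [ 0.402 -0.211  0.   ]
jar_lid 0.29 [262. 190.] [0.48  0.387 0.   ]
```

View pics/top0.png

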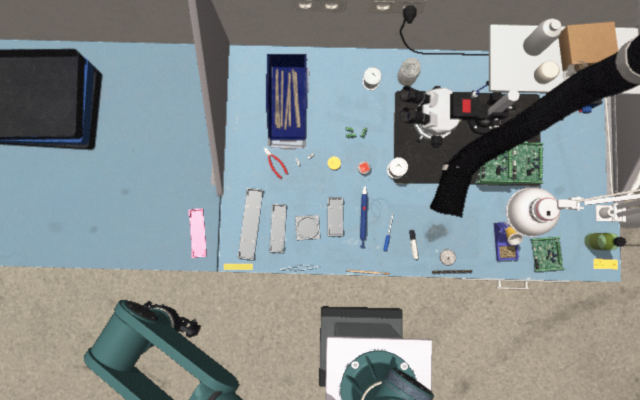

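```bash
python3 - <<'E'
from h import *
im=cv2.imread("pics/top1.png"); c=im[145:275,230:465]
cv2.imwrite("pics/crop.png",cv2.resize(c,None,fx=3.4,fy=3.4,interpolation=cv2.INTER_CUBIC))
im=cv2.imread("pics/scene1.png"); c=im[150:310,230:430]
cv2.imwrite("pics/crops.png",cv2.resize(c,None,fx=3.7,fy=3.7,interpolation=cv2.INTER_CUBIC))
E
```

```text
(no output)
```

View pics/crop.png

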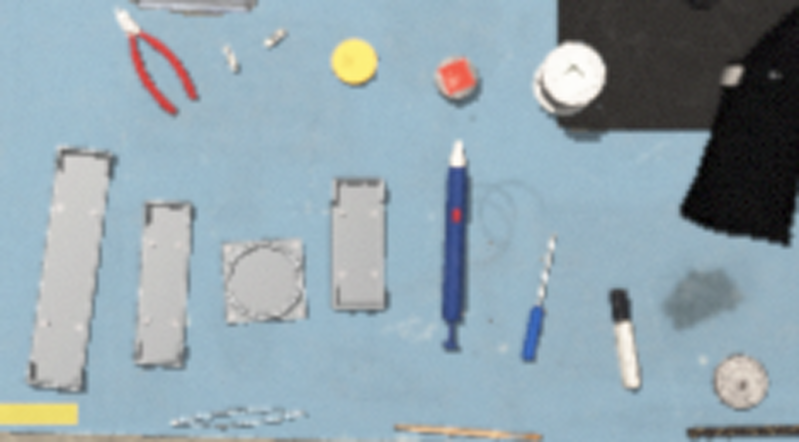

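View pics/crops.png

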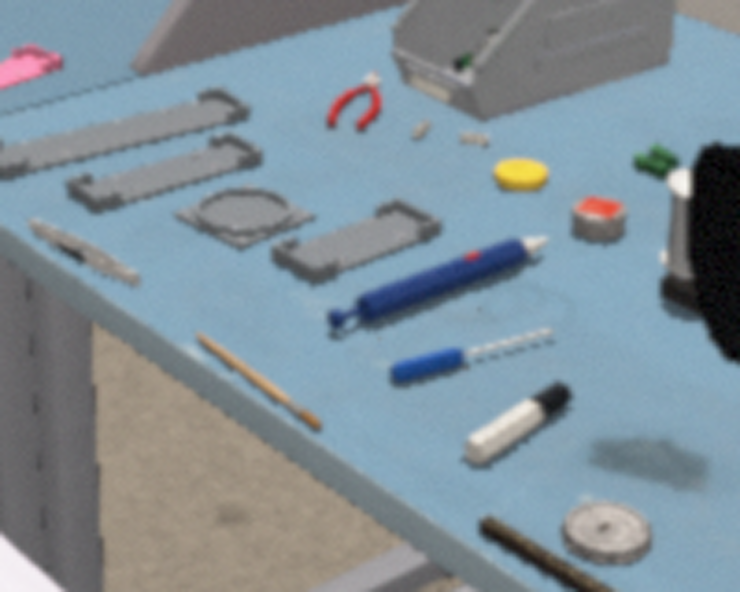

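```bash
python3 - <<'E'
from h import *
c=robot.get_calibration("top")
f=lambda p,z: ray("top",(np.array(p)+.5)/3.4+[229.5,144.5],z,c)
for n,a,b,z in [("pump",(457,142),(451,350),.01),("driver",(552,238),(528,360),.006),("marker",(618,290),(632,388),.007),("long",(87,151),(56,388),.012),("mid",(168,203),(160,365),.012),("short",(360,180),(360,310),.012),("can",(572,70),(565,105),.05),("nest",(265,282),(300,282),.006),("lid",(741,382),(767,382),.009),("tin",(457,78),(457,100),.017),("hose",(685,210),(790,240),.05)]:
    A,B=f(a,z),f(b,z); d=A-B
    print(n,((A+B)/2).round(4),"len",np.linalg.norm(d).round(4),"ang",np.degrees(np.arctan2(d[1],d[0])).round(1),A.round(3),B.round(3))
for cam in ("top","scene","wrist"): 
    cc=robot.get_calibration(cam);print(cc["origin"],R.from_quat(cc["rotation"]).as_matrix().round(2).tolist(),cc["fx"])
E
```

```text
pump [0.5224 0.0561 0.01  ] len 0.1902 ang -0.7 [0.617 0.055 0.01 ] [0.427 0.057 0.01 ]
driver [ 0.4758 -0.0235  0.006 ] len 0.1136 ang -10.4 [ 0.532 -0.034  0.006] [ 0.42  -0.013  0.006]
marker [ 0.4413 -0.101   0.007 ] len 0.0895 ang 8.6 [ 0.486 -0.094  0.007] [ 0.397 -0.108  0.007]
long [0.4923 0.4037 0.012 ] len 0.2174 ang -5.3 [0.601 0.394 0.012] [0.384 0.414 0.012]
mid [0.4808 0.3192 0.012 ] len 0.1474 ang -1.0 [0.555 0.318 0.012] [0.407 0.32  0.012]
short [0.5207 0.1418 0.012 ] len 0.1187 ang 1.3 [0.58  0.143 0.012] [0.461 0.141 0.012]
can [ 0.6638 -0.0407  0.05  ] len 0.0324 ang -10.5 [ 0.68  -0.044  0.05 ] [ 0.648 -0.038  0.05 ]
nest [0.4853 0.2116 0.006 ] len 0.0319 ang 91.4 [0.485 0.228 0.006] [0.486 0.196 0.006]
lid [ 0.4052 -0.2177  0.009 ] len 0.0235 ang 91.4 [ 0.405 -0.206  0.009] [ 0.406 -0.229  0.009]
tin [0.6654 0.0564 0.017 ] len 0.0204 ang 1.0 [0.676 0.057 0.017] [0.655 0.056 0.017]
hose [ 0.544  -0.1921  0.05  ] len 0.0965 ang 75.3 [ 0.556 -0.145  0.05 ] [ 0.532 -0.239  0.05 ]
[0.41208636 0.1869777  1.5588677 ] [[0.02, -1.0, 0.09], [-1.0, -0.02, 0.0], [-0.0, -0.09, -1.0]] 500.5344968757818
[-0.26416678 -0.77591682  0.61877331] [[0.77, -0.26, 0.58], [-0.63, -0.33, 0.7], [0.01, -0.91, -0.42]] 518.4989809272772
[0.16628662 0.5826785  0.3751859 ] [[0.4, 0.87, 0.28], [0.92, -0.38, -0.12], [-0.0, 0.3, -0.95]] 306.56786387479616
```

```bash
python3 -m jog '[[-32,-24,5,-5],[-65,-48,11,-10],[-98,-73,17,-15],[-130,-97,22,-20],[-163,-122,28,-23.3]]' 1
python3 -m jog '[[-18,-32,5,0],[-37,-64,10,0],[-55,-95,16,0],[-74,-127,21,0],[-92,-159,26,0]]'
python3 -m jog '[[-18,-32,5,0],[-37,-64,10,0],[-55,-95,16,0],[-74,-127,21,0],[-92,-159,26,0]]'
python3 -m jog '[[0,0,0,0],[0,0,0,0]]'
python3 - <<'E'
from h import *
s=robot.read_state();print(s["position"],R.from_quat(s["ee_rot"]).as_matrix().round(3).tolist())
c=robot.get_calibration("wrist"); im=snap("wrist","w1")
for t,z in [("desolder_pump_mid",.01),("screwdriver_mid",.006),("marker_mid",.007),("short_cradle",0),("tip_tin",0)]:
    for r in robot.landmark_of(t,"wrist")[:2]:
        uv=np.array(r["xy"])*[640,400]; print(t,round(r["score"],2),uv.round(),ray("wrist",uv,z,c).round(4))
E
```

```text
time_s: 1.62
position: [0.3393, 0.3733, 0.2033]
ee_rot: [-0.003, 1.0, 0.0, 0.0]
wrist_force: [1.6, 0.9, -0.0]
grip_width: 1.0
grip_force: 0.0
time_s: 2.03
position: [0.4316, 0.214, 0.1773]
ee_rot: [0.0, 1.0, 0.0, 0.0]
wrist_force: [1.3, 0.6, 0.1]
grip_width: 0.998
grip_force: 0.0
time_s: 2.45
position: [0.5236, 0.0548, 0.1512]
ee_rot: [0.0, 1.0, -0.0, 0.0]
wrist_force: [0.0, 1.1, -0.4]
grip_width: 1.0
grip_force: 0.0
time_s: 2.62
position: [0.5236, 0.0549, 0.1511]
ee_rot: [0.002, 1.0, -0.0, -0.0]
wrist_force: [-0.3, 0.9, 0.2]
grip_width: 1.003
grip_force: 0.0
[0.52360445 0.05491125 0.15107994] [[-1.0, 0.004, -0.0], [0.004, 1.0, -0.0], [0.0, -0.0, -1.0]]
desolder_pump_mid 0.96 [320. 189.] [0.5238 0.0554 0.01  ]
screwdriver_mid 0.66 [234. 140.] [ 0.4773 -0.0236  0.006 ]
marker_mid 0.72 [322. 192.] [0.5276 0.0576 0.007 ]
marker_mid 0.7 [147. 101.] [ 0.4421 -0.0982  0.007 ]
short_cradle 0.55 [411. 185.] [0.5226 0.1462 0.    ]
tip_tin 0.58 [318. 317.] [0.6789 0.0524 0.    ]
```

View pics/w1.png

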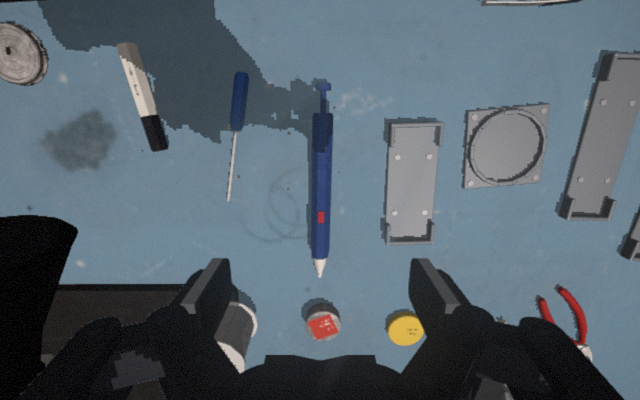

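```bash
python3 - <<'E'
from h import *
c=robot.get_calibration("wrist")
f=lambda p,z: ray("wrist",p,z,c)
for n,a,b,z in [("pump",(320,277),(323,82),.01),("driver",(229,200),(242,73),.006),("marker",(159,150),(126,43),.008),("short",(410,241),(414.5,122),.012),("nest",(506,145),(467,145),.009),("tin",(323,323),(323,340),.017),("reel",(405,328),(405,345),.009)]:
    A,B=f(a,z),f(b,z); d=A-B
    print(n,((A+B)/2).round(4),"len",np.linalg.norm(d).round(4),"ang",np.degrees(np.arctan2(d[1],d[0])).round(1),A.round(3),B.round(3))
E
```

```text
pump [0.5223 0.0599 0.01  ] len 0.1928 ang -0.7 [0.619 0.059 0.01 ] [0.426 0.061 0.01 ]
driver [ 0.4765 -0.0205  0.006 ] len 0.1182 ang -10.6 [ 0.535 -0.031  0.006] [ 0.418 -0.01   0.006]
marker [ 0.4402 -0.0986  0.008 ] len 0.091 ang 8.6 [ 0.485 -0.092  0.008] [ 0.395 -0.105  0.008]
short [0.5176 0.1464 0.012 ] len 0.1167 ang 3.2 [0.576 0.15  0.012] [0.459 0.143 0.012]
nest [0.4801 0.2126 0.009 ] len 0.0361 ang 90.1 [0.48  0.231 0.009] [0.48  0.195 0.009]
tin [0.6828 0.0621 0.017 ] len 0.0227 ang -179.8 [0.671 0.062 0.017] [0.694 0.062 0.017]
reel [0.6964 0.1557 0.009 ] len 0.0237 ang -175.1 [0.685 0.155 0.009] [0.708 0.157 0.009]
```

```bash
python3 -m jog '[[1,2,35,0.7],[1,2,70,0.7],[1,2,105,0.7],[1,2,125,0.7],[1,2,140,0.7]]' 0.2 30
python3 -m jog '[[0,0,4,0],[0,0,7,0],[0,0,7,0]]' 
python3 -m jog '[[0,0,0,0],[0,0,0,0],[0,0,0,0],[0,0,0,0],[0,0,0,0]]' -1 30
python3 -m jog '[[0,0,0,0],[0,0,0,0]]'
```

```text
time_s: 3.33
position: [0.5198, 0.0596, 0.0093]
ee_rot: [0.005, 1.0, -0.0, -0.002]
wrist_force: [-0.2, -0.7, 0.1]
grip_width: 0.603
grip_force: 0.0
time_s: 3.58
position: [0.5218, 0.0591, 0.0045]
ee_rot: [0.006, 1.0, -0.0, 0.0]
wrist_force: [-0.4, 0.4, 0.6]
grip_width: 0.601
grip_force: 0.0
time_s: 4.0
position: [0.5226, 0.0586, 0.0055]
ee_rot: [0.006, 1.0, -0.0, 0.001]
wrist_force: [-1.1, 0.0, 7.6]
grip_width: 0.217
grip_force: 30.1
time_s: 4.17
position: [0.5226, 0.0586, 0.0055]
ee_rot: [0.006, 1.0, 0.0, 0.001]
wrist_force: [-0.7, 0.4, 7.1]
grip_width: 0.215
grip_force: 30.1
```

```bash
python3 -m jog '[[0,0,-20,0],[0,0,-55,0],[3,35,-75,0],[6,70,-75,0],[9,105,-75,0]]'
python3 -m jog '[[4,40,0,1],[8,80,0,2],[12,120,0,3],[16,160,0,4],[20,200,0,4.6]]'
python3 -m jog '[[0,35,0,0],[0,42,0,0],[0,42,0,0],[0,42,0,0]]'
python3 - <<'E'
from h import *
s=robot.read_state();print(s["position"],s["grip_width"],R.from_quat(s["ee_rot"]).as_matrix().round(3).tolist())
c=robot.get_calibration("wrist"); im=snap("wrist","w2")
for t,z in [("long_cradle",0),("middle_cradle",0),("desolder_pump_mid",.09)]:
    for r in robot.landmark_of(t,"wrist")[:2]:
        uv=np.array(r["xy"])*[640,400]; print(t,round(r["score"],2),uv.round(),ray("wrist",uv,z,c).round(4))
E
```

```text
time_s: 4.58
position: [0.5156, 0.1646, 0.0816]
ee_rot: [0.007, 1.0, 0.0, 0.002]
wrist_force: [0.4, 0.1, -0.7]
grip_width: 0.22
grip_force: 29.6
time_s: 5.0
position: [0.4959, 0.3658, 0.0797]
ee_rot: [0.047, 0.999, 0.0, 0.0]
wrist_force: [0.1, -0.5, 0.1]
grip_width: 0.216
grip_force: 29.6
time_s: 5.33
position: [0.4998, 0.4052, 0.0791]
ee_rot: [0.046, 0.999, -0.001, -0.0]
wrist_force: [0.5, -0.6, -0.6]
grip_width: 0.217
grip_force: 29.6
[0.49984784 0.40518916 0.07910331] 0.21696861545722332 [[-0.996, 0.091, -0.001], [0.091, 0.996, -0.001], [0.001, -0.001, -1.0]]
middle_cradle 0.57 [207. 197.] [0.4813 0.3213 0.    ]
desolder_pump_mid 0.68 [322. 267.] [0.4982 0.4072 0.09  ]
```

View pics/w2.png

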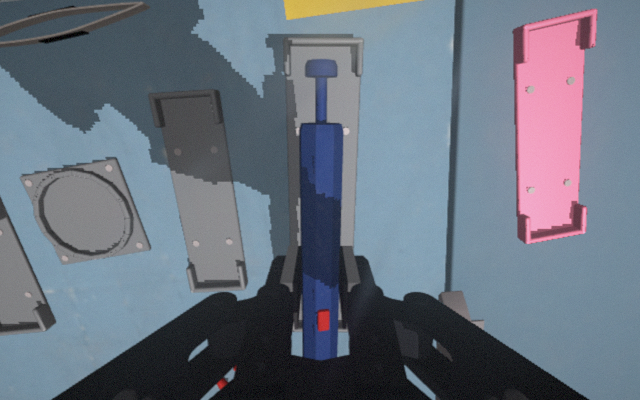

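```bash
python3 - <<'E'
from h import *
c=robot.get_calibration("wrist")
f=lambda p,z: ray("wrist",p,z,c).round(4)
print("near end",f((287,41),.012),f((363,40),.012), "pump end",f((321,60),.089))
print("side pts",f((289,240),.004),f((355,245),.004))
m=[f(p,.012) for p in[(151,94),(219,90),(245,287),(192,288)]];print("mid",m,np.mean(m,0))
a=(m[2]+m[3]-m[0]-m[1])/2;print(np.linalg.norm(a),np.degrees(np.arctan2(a[1],a[0])))
n=[f(p,.009) for p in [(85,212)]];print("nest",n)
E
```

```text
near end [0.3838 0.3952 0.012 ] [0.3877 0.4421 0.012 ] pump end [0.4063 0.4141 0.089 ]
side pts [0.5211 0.3783 0.004 ] [0.5302 0.4294 0.004 ]
mid [array([0.4061, 0.3031, 0.012 ]), array([0.4079, 0.3477, 0.012 ]), array([0.5547, 0.3397, 0.012 ]), array([0.5516, 0.2977, 0.012 ])] [0.480075 0.32205  0.012   ]
0.1463034944900497 -2.624790545391853
nest [array([0.4822, 0.2313, 0.009 ])]
```

```bash
python3 -m jog '[[6,0,20,0.4],[6,0,40,0.4],[6,0,55,0.4],[6,0,64,0.4],[6,0,68,0.4]]'
python3 -m jog '[[0,0,0,0],[0,0,0,0]]'
python3 -m jog '[[0,0,0,0],[0,0,0,0],[0,0,0,0],[0,0,0,0]]' 0
python3 -m jog '[[0,0,-20,0],[0,0,-50,0],[0,-10,-80,0],[0,-30,-100,0],[0,-60,-110,0]]'
python3 - <<'E'
from h import *
s=robot.read_state();print(s["position"],s["grip_width"])
snap("wrist","w3")
E
```

```text
time_s: 5.95
position: [0.4937, 0.4046, 0.0099]
ee_rot: [0.05, 0.999, -0.001, -0.001]
wrist_force: [-0.0, 0.2, -1.0]
grip_width: 0.217
grip_force: 29.7
time_s: 6.12
position: [0.4949, 0.4061, 0.0118]
ee_rot: [0.05, 0.999, 0.0, 0.0]
wrist_force: [-0.3, 0.3, -0.4]
grip_width: 0.218
grip_force: 29.7
time_s: 6.45
position: [0.4947, 0.4066, 0.012]
ee_rot: [0.05, 0.999, 0.0, 0.0]
wrist_force: [-0.6, -0.3, -0.6]
grip_width: 0.503
grip_force: 0.0
time_s: 6.87
position: [0.4908, 0.349, 0.1249]
ee_rot: [0.049, 0.999, 0.002, 0.003]
wrist_force: [0.4, 0.8, -0.1]
grip_width: 0.498
grip_force: 0.0
[0.49075762 0.34899975 0.12494846] 0.4981663117431372
```

View pics/w3.png

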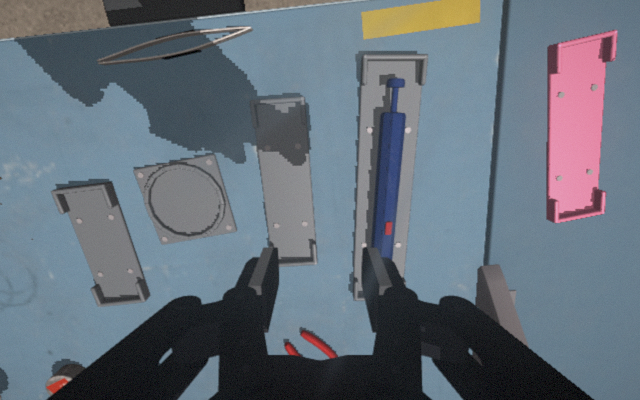

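```bash
python3 - <<'E'
from h import *
c=robot.get_calibration("wrist")
print(ray("wrist",(396,79),.016,c),ray("wrist",(359,55),.012,c),ray("wrist",(427,55),.012,c))
im=snap("scene","s2"); cv2.imwrite("pics/s2c.png",cv2.resize(im[150:240,210:350],None,fx=5,fy=5,interpolation=cv2.INTER_CUBIC))
s=robot.read_state();print(s["position"],R.from_quat(s["ee_rot"]).as_euler("xyz",degrees=True))
E
```

```text
[0.39937415 0.41067395 0.016     ] [0.37934557 0.38396619 0.012     ] [0.38447393 0.43548593 0.012     ]
[0.48864    0.34408281 0.12374334] [-1.79989597e+02  1.19723589e-01  1.74222733e+02]
```

View pics/s2c.png

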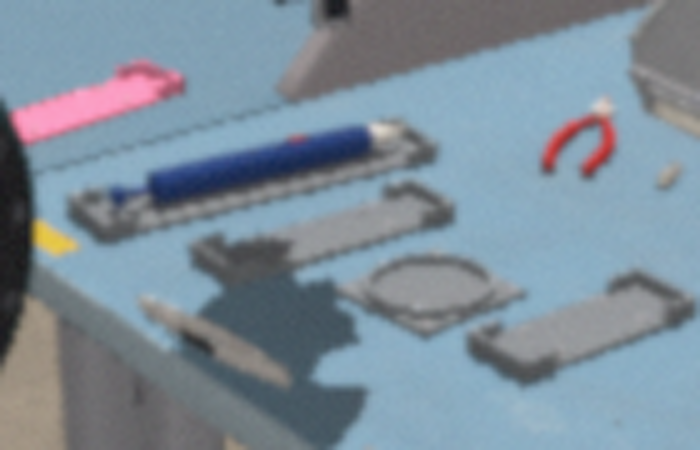

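```bash
python3 -m jog '[[1,-36,0,1],[1,-73,0,2],[2,-110,0,3],[2,-145,0,4],[3,-182,0,4.8]]' 0
python3 - <<'E'
from h import *
print(rel([.4465,-.0175,.05]),R.from_quat(robot.read_state()["ee_rot"]).as_euler("xyz",degrees=True)[2])
E
```

```text
time_s: 7.38
position: [0.4672, 0.165, 0.1212]
ee_rot: [0.092, 0.996, 0.0, 0.0]
wrist_force: [0.3, -0.1, -0.5]
grip_width: 0.497
grip_force: 0.0
[ -13.  -183.2   71.2] 169.4779755187606
```

```bash
python3 -m jog '[[-3,-38,10,0],[-6,-76,20,0],[-9,-114,35,0],[-12,-152,50,0],[-13,-183,65,0]]'
python3 -m jog '[[0,0,6,0],[0,0,6,0],[0,0,6,0]]'
python3 - <<'E'
from h import *
c=robot.get_calibration("wrist"); im=snap("wrist","w4")
print(rel([.4465,-.0175,.004]),robot.read_state()["position"])
for r in robot.landmark_of("screwdriver_mid","wrist")[:2]:
    uv=np.array(r["xy"])*[640,400]; print(round(r["score"],2),uv.round(),ray("wrist",uv,.006,c).round(4))
E
```

```text
time_s: 7.8
position: [0.4471, -0.0185, 0.0559]
ee_rot: [0.092, 0.996, -0.0, 0.001]
wrist_force: [0.8, 0.2, 0.5]
grip_width: 0.502
grip_force: 0.0
time_s: 8.05
position: [0.4467, -0.0162, 0.0501]
ee_rot: [0.092, 0.996, 0.0, -0.0]
wrist_force: [0.1, -0.3, 0.6]
grip_width: 0.503
grip_force: 0.0
[ 0.2 -1.8 46.5] [ 0.44707029 -0.015769    0.05046184]
0.73 [317. 269.] [ 0.4767 -0.0228  0.006 ]
```

View pics/w4.png

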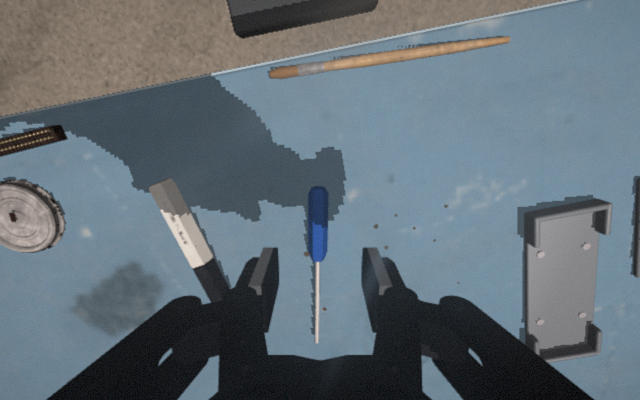

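```bash
python3 -m jog '[[0,-2,25,0],[0,-2,38,0],[0,-2,46,0],[0,-2,46,0]]'
python3 -m jog '[[0,0,0,0],[0,0,0,0],[0,0,0,0],[0,0,0,0],[0,0,0,0]]' -1 30
python3 -m jog '[[0,0,-25,0],[0,0,-50,0],[0,30,-70,0],[0,60,-75,0]]'
python3 - <<'E'
from h import *
print(rel([.451,.3225,.08]),robot.read_state()["position"])
E
```

```text
time_s: 8.48
position: [0.4459, -0.0173, 0.0036]
ee_rot: [0.091, 0.996, 0.0, -0.001]
wrist_force: [-0.5, -0.2, 0.3]
grip_width: 0.499
grip_force: 0.0
time_s: 8.9
position: [0.4471, -0.0184, 0.0051]
ee_rot: [0.092, 0.996, 0.0, 0.001]
wrist_force: [-0.3, 3.7, 7.2]
grip_width: 0.129
grip_force: 30.7
time_s: 9.23
position: [0.4594, 0.0399, 0.0823]
ee_rot: [0.093, 0.996, -0.0, 0.002]
wrist_force: [0.4, 0.6, -0.0]
grip_width: 0.132
grip_force: 30.1
[ 60.7 276.1   2.1] [0.45937041 0.03991182 0.0822941 ]
```

```bash
python3 -m jog '[[8,38,0,-2],[16,76,0,-4],[25,115,0,-6],[34,153,0,-8],[42,191,0,-8.6]]'
python3 -m jog '[[6,40,0,0],[9,82,0,0],[9,85,0,0],[9,85,0,0]]'
python3 - <<'E'
from h import *
print(rel([.451,.3215,.01]),robot.read_state()["position"],R.from_quat(robot.read_state()["ee_rot"]).as_euler("xyz",degrees=True)[2])
c=robot.get_calibration("wrist"); im=snap("wrist","w5")
E
```

```text
time_s: 9.65
position: [0.4502, 0.2376, 0.0796]
ee_rot: [0.016, 1.0, -0.0, 0.0]
wrist_force: [1.1, -0.2, -0.2]
grip_width: 0.133
grip_force: 30.1
time_s: 9.98
position: [0.4447, 0.3235, 0.0795]
ee_rot: [0.015, 1.0, 0.0, 0.001]
wrist_force: [-0.6, -0.1, -0.3]
grip_width: 0.134
grip_force: 30.1
[-6.3 -1.9 69.5] [0.44467498 0.32353473 0.07947723] 178.32139962586976
```

View pics/w5.png

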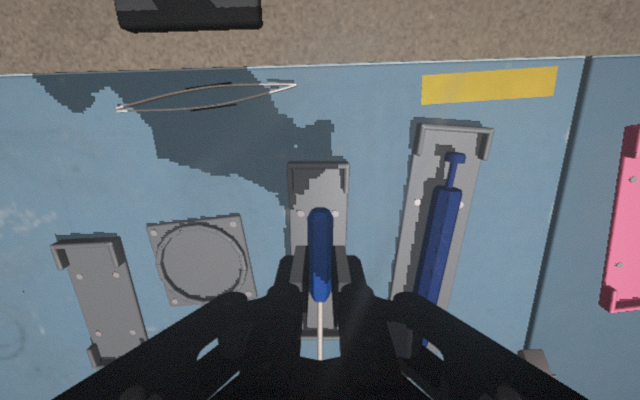

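```bash
python3 - <<'E'
from h import *
c=robot.get_calibration("wrist")
f=lambda p,z: ray("wrist",p,z,c).round(4)
print("near",f((288,163),.012),f((349,161),.012),"far",f((302,338),.012),f((340,337),.012),"handle end",f((320,208),.085))
print("nest",f((201,261),.009),"short near",f((53,243),.012),f((119,236),.012))
E
```

```text
near [0.4048 0.3014 0.012 ] [0.4047 0.3438 0.012 ] far [0.5535 0.3038 0.012 ] [0.5534 0.3358 0.012 ] handle end [0.4137 0.3234 0.085 ]
nest [0.4803 0.2283 0.009 ] short near [0.4602 0.12   0.012 ] [0.456  0.1712 0.012 ]
```

```bash
python3 -m jog '[[-6,-2,25,0],[-6,-2,45,0],[-6,-2,58,0],[-6,-2,65,0],[-6,-2,69,0]]'
python3 -m jog '[[0,0,0,0],[0,0,0,0]]'
python3 -m jog '[[0,0,0,0],[0,0,0,0],[0,0,0,0]]' -0.1
python3 -m jog '[[0,0,-20,0],[0,0,-50,0],[0,-20,-80,0],[0,-55,-90,0],[0,-90,-95,0]]'
python3 - <<'E'
from h import *
snap("wrist","w6")
print(rel([.4405,-.0995,.06]),robot.read_state()["position"],R.from_quat(robot.read_state()["ee_rot"]).as_euler("xyz",degrees=True)[2])
E
```

```text
time_s: 10.45
position: [0.4499, 0.3169, 0.0093]
ee_rot: [0.018, 1.0, -0.001, -0.001]
wrist_force: [-0.2, -0.2, 0.2]
grip_width: 0.132
grip_force: 30.1
time_s: 10.62
position: [0.4511, 0.3185, 0.0108]
ee_rot: [0.017, 1.0, 0.0, 0.0]
wrist_force: [0.2, -0.7, -0.2]
grip_width: 0.132
grip_force: 30.2
time_s: 10.87
position: [0.4511, 0.3193, 0.011]
ee_rot: [0.017, 1.0, 0.0, 0.001]
wrist_force: [0.5, -0.9, -0.9]
grip_width: 0.451
grip_force: 0.0
time_s: 11.28
position: [0.4495, 0.2297, 0.1081]
ee_rot: [0.015, 1.0, 0.001, 0.003]
wrist_force: [1.7, -0.4, 0.3]
grip_width: 0.446
grip_force: 0.0
[  -3.3 -323.    48.4] [0.44731682 0.22355862 0.10747835] 178.18472542461396
```

View pics/w6.png

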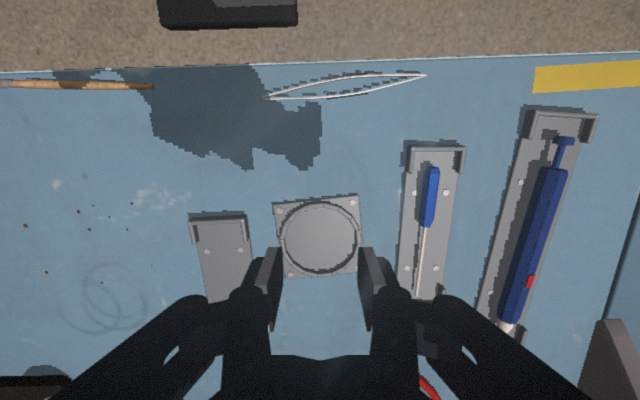

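```bash
python3 -m jog '[[-1,-40,0,-2],[-2,-80,0,-5],[-2,-120,5,-8],[-3,-160,10,-10.4],[-3,-200,20,-10.4]]' 0
python3 - <<'E'
from h import *
print(rel([.4405,-.0995,.055]),robot.read_state()["position"],R.from_quat(robot.read_state()["ee_rot"]).as_euler("xyz",degrees=True)[2])
E
```

```text
time_s: 11.75
position: [0.4448, 0.0276, 0.0862]
ee_rot: [-0.076, 0.997, -0.0, 0.001]
wrist_force: [1.0, -0.6, 0.6]
grip_width: 0.5
grip_force: 0.0
[  23.4 -125.    31.2] [0.44475501 0.02757789 0.0862033 ] -171.3318190329954
```

```bash
python3 -m jog '[[8,-40,10,0],[15,-80,20,0],[22,-118,30,0],[23,-123,31,0],[23,-123,31,0]]'
python3 - <<'E'
from h import *
s=robot.read_state();c=robot.get_calibration("wrist"); im=snap("wrist","w7"); print(s["position"])
for r in robot.landmark_of("marker_mid","wrist")[:2]:
    uv=np.array(r["xy"])*[640,400]; p=ray("wrist",uv,.007,c);print(round(r["score"],2),uv.round(),p.round(4),rel([p[0],p[1],.005]))
E
```

```text
time_s: 12.17
position: [0.4395, -0.0981, 0.054]
ee_rot: [-0.072, 0.997, -0.0, -0.0]
wrist_force: [-0.5, 0.4, -0.9]
grip_width: 0.497
grip_force: 0.0
[ 0.43947387 -0.09805236  0.05404507]
0.74 [315. 231.] [ 0.4438 -0.1003  0.007 ] [-3.9 -5.5 49.4]
```

View pics/w7.png

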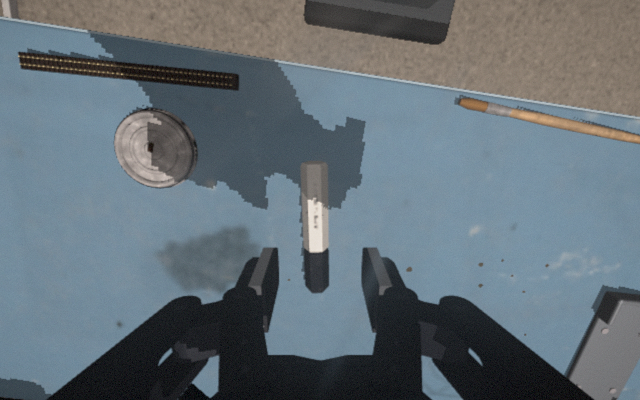

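```bash
python3 -m jog '[[-2,-3,25,0],[-2,-3,40,0],[-2,-3,49,0],[-2,-3,49,0]]'
python3 -m jog '[[0,0,0,0],[0,0,0,0],[0,0,0,0],[0,0,0,0],[0,0,0,0]]' -1 30
python3 -m jog '[[0,0,-25,0],[0,0,-50,0],[0,30,-75,0],[0,70,-80,0],[0,110,-80,0]]'
python3 - <<'E'
from h import *
print(rel([.5185,.1445,.08]),robot.read_state()["position"],R.from_quat(robot.read_state()["ee_rot"]).as_euler("xyz",degrees=True)[2])
E
```

```text
time_s: 12.6
position: [0.4406, -0.0966, 0.0043]
ee_rot: [-0.075, 0.997, 0.001, -0.001]
wrist_force: [-1.2, 0.5, -0.4]
grip_width: 0.501
grip_force: 0.0
time_s: 13.02
position: [0.4423, -0.0985, 0.0061]
ee_rot: [-0.074, 0.997, -0.0, 0.001]
wrist_force: [-0.2, 3.1, 7.0]
grip_width: 0.174
grip_force: 29.8
time_s: 13.43
position: [0.4277, 0.0102, 0.0877]
ee_rot: [-0.072, 0.997, -0.001, 0.003]
wrist_force: [0.4, 0.3, -0.6]
grip_width: 0.173
grip_force: 29.5
[-109.2  119.8    8.1] [0.42771472 0.01019544 0.08768911] -171.6890583588139
```

```bash
python3 -m jog '[[-26,29,0,2],[-52,57,0,4],[-80,88,4,6],[-107,117,8,6.6],[-108,118,8,6.6]]'
python3 - <<'E'
from h import *
c=robot.get_calibration("wrist"); im=snap("wrist","w8")
print(rel([.5185,.1445,.012]),robot.read_state()["position"],R.from_quat(robot.read_state()["ee_rot"]).as_euler("xyz",degrees=True)[2])
E
```

```text
time_s: 13.85
position: [0.5206, 0.1479, 0.078]
ee_rot: [-0.018, 1.0, 0.001, 0.004]
wrist_force: [0.6, -0.5, -0.4]
grip_width: 0.173
grip_force: 29.6
[-0.2 -1.3 65.6] [0.51800583 0.14573429 0.07764451] -177.9109813448745
```

View pics/w8.png

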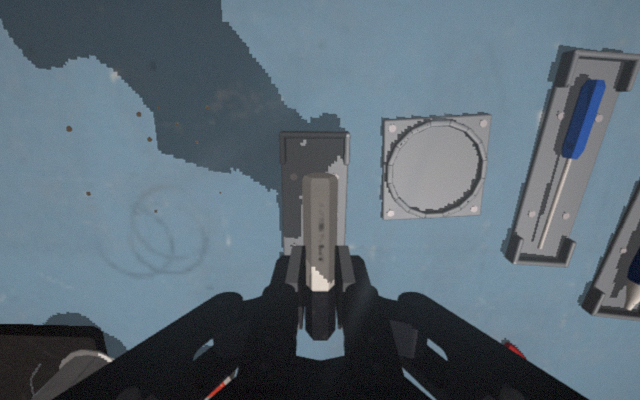

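```bash
python3 - <<'E'
from h import *
c=robot.get_calibration("wrist")
f=lambda p,z: ray("wrist",p,z,c).round(4)
print("near",f((280,133),.012),f((349,131),.012),"marker end",f((320,175),.083))
print("nest",f((435,166),.009))
E
```

```text
near [0.4599 0.1178 0.012 ] [0.4569 0.1638 0.012 ] marker end [0.4715 0.1449 0.083 ]
nest [0.479  0.2259 0.009 ]
```

```bash
python3 -m jog '[[-2,-3,25,0],[-2,-3,45,0],[-2,-3,57,0],[-2,-3,62,0],[-2,-3,65,0]]'
python3 -m jog '[[0,0,0,0],[0,0,0,0]]'
python3 -m jog '[[0,0,0,0],[0,0,0,0],[0,0,0,0]]' -0.1
python3 -m jog '[[0,0,-20,0],[0,0,-50,0],[0,0,-90,0],[0,0,-125,0],[-10,-10,-150,0]]'
python3 - <<'E'
from h import *
s=robot.read_state();c=robot.get_calibration("wrist"); im=snap("wrist","w9"); print(s["position"])
for r in robot.landmark_of("tip_tin","wrist")[:2]:
    uv=np.array(r["xy"])*[640,400]; print(round(r["score"],2),uv.round(),ray("wrist",uv,0,c).round(4))
E
```

```text
time_s: 14.32
position: [0.5158, 0.1389, 0.0117]
ee_rot: [-0.016, 1.0, -0.0, -0.001]
wrist_force: [0.0, -0.1, -0.9]
grip_width: 0.172
grip_force: 29.6
time_s: 14.48
position: [0.5174, 0.1395, 0.013]
ee_rot: [-0.016, 1.0, -0.0, 0.0]
wrist_force: [-0.1, 0.2, 0.2]
grip_width: 0.173
grip_force: 29.6
time_s: 14.73
position: [0.5175, 0.1399, 0.0129]
ee_rot: [-0.017, 1.0, 0.0, 0.001]
wrist_force: [0.2, -0.5, -0.4]
grip_width: 0.451
grip_force: 0.0
time_s: 15.15
position: [0.5264, 0.1314, 0.1656]
ee_rot: [-0.017, 1.0, 0.0, 0.001]
wrist_force: [0.2, 0.2, -0.7]
grip_width: 0.451
grip_force: 0.0
[0.52637369 0.13142025 0.16557307]
0.21 [509. 145.] [0.4812 0.3201 0.    ]
```

View pics/w9.png

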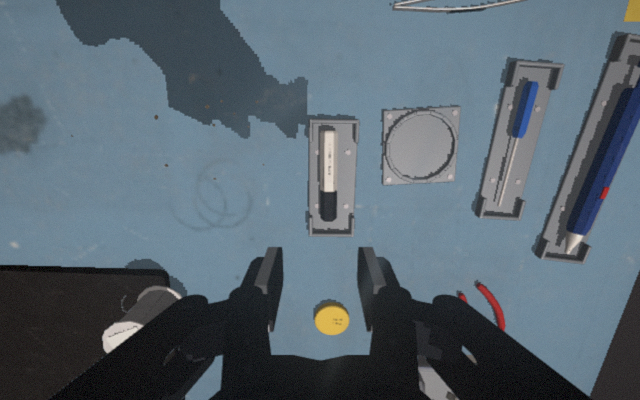

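```bash
python3 -m jog '[[-20,-20,10,-1],[-45,-45,20,-2],[-70,-74,30,-2],[-75,-76,30,-2],[-75,-76,30,-2]]' 0.5
python3 - <<'E'
from h import *
s=robot.read_state();c=robot.get_calibration("wrist"); im=snap("wrist","w10"); print(s["position"])
for r in robot.landmark_of("tip_tin","wrist")[:2]:
    uv=np.array(r["xy"])*[640,400]; print(round(r["score"],2),uv.round(),ray("wrist",uv,0,c).round(4))
E
```

```text
time_s: 15.67
position: [0.6058, 0.0552, 0.131]
ee_rot: [-0.033, 0.999, -0.0, -0.0]
wrist_force: [-0.1, 0.7, 0.1]
grip_width: 0.75
grip_force: 0.0
[0.6058322  0.05519798 0.13095331]
0.61 [316. 260.] [0.6768 0.0561 0.    ]
0.28 [542.  65.] [0.4853 0.2313 0.    ]
```

View pics/w10.png

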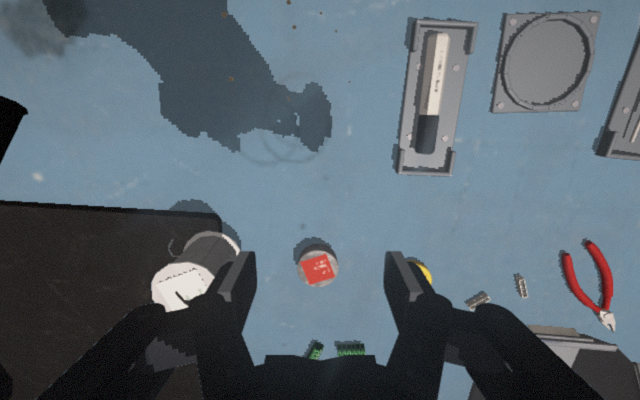

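```bash
python3 - <<'E'
from h import *
c=robot.get_calibration("wrist")
print(ray("wrist",(318,268),.017,c),rel([.675,.057,.006]))
E
```

```text
[0.67355703 0.06077378 0.017     ] [-71.6  -5.  125.3]
```

```bash
python3 -m jog '[[-35,-2,10,0],[-70,-4,20,0],[-70,-4,40,0],[-70,-4,60,0],[-70,-4,75,0]]' 0.4
python3 - <<'E'
from h import *
s=robot.read_state();c=robot.get_calibration("wrist"); im=snap("wrist","w11"); print(s["position"])
for r in robot.landmark_of("tip_tin","wrist")[:2]:
    uv=np.array(r["xy"])*[640,400]; p=ray("wrist",uv,0,c);print(round(r["score"],2),uv.round(),p.round(4),rel([p[0],p[1],.006]))
E
```

```text
time_s: 16.18
position: [0.6733, 0.0592, 0.0559]
ee_rot: [-0.035, 0.999, 0.0, -0.001]
wrist_force: [-0.8, 0.5, -0.1]
grip_width: 0.698
grip_force: 0.0
[0.67332259 0.05915498 0.05593797]
0.92 [313. 226.] [0.6774 0.0556 0.    ] [-6.4 -3.9 48.5]
```

```bash
python3 -m jog '[[-2,-1,25,0],[-2,-1,40,0],[-2,-1,49,0],[-2,-1,49,0]]'
python3 -m jog '[[0,0,0,0],[0,0,0,0],[0,0,0,0],[0,0,0,0],[0,0,0,0]]' -1 30
python3 -m jog '[[0,0,-20,0],[0,0,-50,0],[0,0,-75,0],[20,10,-75,0],[40,30,-75,0]]'
python3 - <<'E'
from h import *
print(rel([.4815,.2285,.08]),robot.read_state()["position"],R.from_quat(robot.read_state()["ee_rot"]).as_euler("xyz",degrees=True)[2])
E
```

```text
time_s: 16.62
position: [0.6751, 0.0574, 0.0073]
ee_rot: [-0.034, 0.999, 0.0, -0.002]
wrist_force: [-0.2, -0.3, -0.4]
grip_width: 0.701
grip_force: 0.0
time_s: 17.03
position: [0.6779, 0.0568, 0.01]
ee_rot: [-0.034, 0.999, 0.0, 0.001]
wrist_force: [-1.0, 1.7, 7.1]
grip_width: 0.428
grip_force: 30.4
time_s: 17.45
position: [0.6383, 0.0822, 0.0863]
ee_rot: [-0.033, 0.999, -0.0, 0.004]
wrist_force: [-0.5, 1.2, -1.8]
grip_width: 0.427
grip_force: 30.3
[146.9 156.3   5. ] [0.63832654 0.08223468 0.08628898] -176.23307236839412
```

```bash
python3 -m jog '[[28,30,0,0],[56,60,2,0],[85,90,4,0],[113,120,4,0],[140,149,4,0]]'
python3 -m jog '[[6,6,0,0],[6,6,0,0],[6,6,0,0]]'
python3 - <<'E'
from h import *
s=robot.read_state();c=robot.get_calibration("wrist"); im=snap("wrist","w12"); print(s["position"],rel([.4815,.2285,.0145]))
for t,z in (("tip_tin",.075),("round_nest",0)):
  for r in robot.landmark_of(t,"wrist")[:2]:
    uv=np.array(r["xy"])*[640,400]; p=ray("wrist",uv,z,c);print(t,round(r["score"],2),uv.round(),p.round(4))
E
```

```text
time_s: 17.87
position: [0.4837, 0.224, 0.0798]
ee_rot: [-0.034, 0.999, 0.0, 0.0]
wrist_force: [0.4, 0.8, -0.2]
grip_width: 0.425
grip_force: 30.3
time_s: 18.12
position: [0.4795, 0.2289, 0.0799]
ee_rot: [-0.035, 0.999, 0.0, 0.001]
wrist_force: [1.1, -0.6, -1.1]
grip_width: 0.425
grip_force: 30.3
[0.47950967 0.22892807 0.07988625] [-0.9 -0.1 65.4]
round_nest 0.73 [320. 217.] [0.4852 0.2304 0.    ]
```

View pics/w12.png

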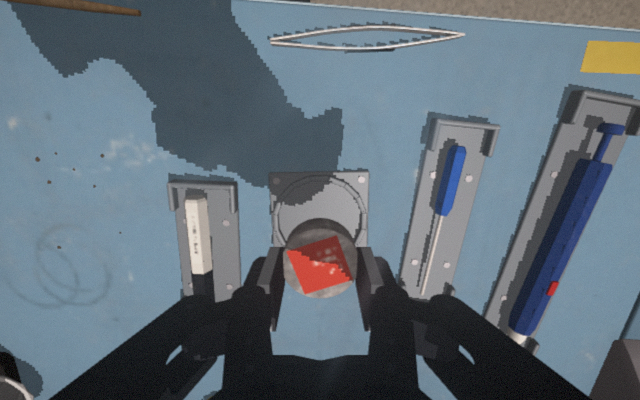

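```bash
python3 - <<'E'
from h import *
c=robot.get_calibration("wrist")
print("nest",ray("wrist",(319,222),.009,c),"tin",ray("wrist",(320,264),.0875,c),rel([0,0,0])*0,robot.read_state()["position"])
E
```

```text
nest [0.48735748 0.22848003 0.009     ] tin [0.47888507 0.22868486 0.0875    ] [ 0. -0.  0.] [0.48076226 0.22796052 0.07964293]
```

```bash
python3 -m jog '[[-4,0,25,0],[-4,0,45,0],[-4,0,57,0],[-4,0,62,0],[-4,0,65,0]]'
python3 -m jog '[[0,0,0,0],[0,0,0,0]]'
python3 -m jog '[[0,0,0,0],[0,0,0,0],[0,0,0,0]]' 0.4
python3 -m jog '[[0,0,-20,0],[0,0,-50,0],[0,0,-90,0],[10,0,-125,0],[30,0,-150,0]]'
python3 - <<'E'
from h import *
snap("wrist","w13"); im=snap("scene","s13")
a=cv2.imread("pics/w13.png"); b=cv2.resize(im[150:270,210:430],(640,350),interpolation=cv2.INTER_CUBIC)
cv2.imwrite("pics/fin.png",np.vstack([cv2.resize(a,(400,250)),cv2.resize(b,(400,219))]).repeat(1,0)); cv2.imwrite("pics/fin.png",np.vstack([a[:240],b]))
E
```

```text
time_s: 18.68
position: [0.4833, 0.2278, 0.0137]
ee_rot: [-0.033, 0.999, -0.0, -0.001]
wrist_force: [-4.9, -4.8, 31.6]
grip_width: 0.426
grip_force: 33.3
time_s: 18.85
position: [0.484, 0.2285, 0.0148]
ee_rot: [-0.033, 0.999, 0.0, 0.001]
wrist_force: [0.5, -0.3, -0.4]
grip_width: 0.428
grip_force: 30.3
time_s: 19.1
position: [0.4834, 0.2289, 0.0147]
ee_rot: [-0.034, 0.999, 0.0, 0.0]
wrist_force: [0.4, 1.0, 0.2]
grip_width: 0.7
grip_force: 0.0
time_s: 19.52
position: [0.4564, 0.2277, 0.1679]
ee_rot: [-0.034, 0.999, 0.001, 0.003]
wrist_force: [0.2, -0.2, 0.1]
grip_width: 0.698
grip_force: 0.0
```

View pics/fin.png

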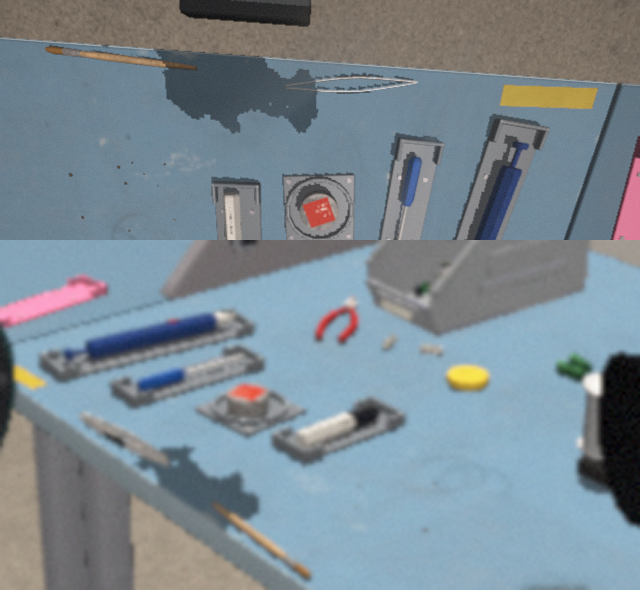

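```bash
python3 -m jog '[[0,0,0,0],[0,0,0,0]]'; python3 -c "
from cell import robot
print(robot.sign_off())"
```

```text
time_s: 19.78
position: [0.4529, 0.2267, 0.1638]
ee_rot: [-0.034, 0.999, -0.0, -0.0]
wrist_force: [-0.1, 0.7, -0.2]
grip_width: 0.701
grip_force: 0.0
the job is handed in; nothing more can be done
None
```

The last pictures show the pump, screwdriver, marker and tin each in its own grey holder, with the reel and lid never touched; I handed the job in at about 20 s, but viewed 16 pictures (limit 14) and left out most of the notes you wanted after each.

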